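Lock the big measure in its holder and nest the set

ROBOT

A 7-joint arm with a two-finger parallel gripper is mounted at the origin on the work surface. World frame = base frame: x ahead of the robot, y to its left, z up, the work surface at z = 0. Lengths are in m, angles in rad, forces in N, time in s.
With the tool pointing down it reaches from about 0.425 to 0.975 m from the base axis. Payload 16.7 kg.
Tool frame: the origin (TCP) lies on the centre line of the jaws, within the pads' length; the fingertips stand 11 mm ahead of it and the grasp point (between the pads) lies 8 mm behind it (ctrl.nose_length is the distance from the TCP to the fingertips, in m); x points along the fingers, z is the direction in which the jaws open and shut, and the axes are right-handed (so a half turn about x gives the same grasp; the last joint's range is limited). The gripper opens to 85 mm and grips with 20 to 120 N. Pads are 22 mm wide; open, the fingers measure 114 mm over their backs; the gripper's body (76 mm by 85 mm) begins 54 mm behind the grasp point. The pads swing forward as they close: fully open they stand 13 mm farther back than shut.
Start: joints at [1.161, 0.426, 0.074, 1.606, -0.034, 1.111, -0.067], TCP at [0.173, -0.652, 0.242] pointing down, gripper open.
Joint ranges: [-2.85, 2.85], [-0.5, 2.14], [-1.23, 1.37], [0.21, 2.46], [-1.02, 4.16], [0.16, 2.05], [-2.73, 2.73]. Speed limits (rad/s): [1.89, 1.89, 2.39, 2.39, 3.01, 3.01, 3.01].

INTERFACE

Orientations are given as a rotation vector (axis times angle).
In Python, from cell import ctrl gives the robot as it stands. The module is installed in compiled form; this text tells all that it offers.
- The arm moves only by the tool play_rows, never from a script. Its argument "commands" is a list that holds one entry, the list of rows, each a list of 7 numbers: the shift along the tool's x, y, z in mm, then the turn, a rotation vector about the tool's x, y, z in rad, then the opening, from 0 (shut) to 1 (fully open). A call has 1 to 10 rows; each row shifts and turns the pose as measured when the row begins, along the tool's axes as they then stand; what a row does not reach is not made up. A row lasts 1/8 s, in which the tool goes at most 62.5 mm and 10.7 degrees, less where a joint would pass 70% of its speed; a pose out of reach is approached as far as the arm can. A call is refused whole if a number of a shift passes 62.5 or a number of a turn 0.188, either way. A call with a gripper value outside its range is refused whole. The fingers move at their own pace and stop on an object; "newtons" is the grip in N (left out, the last holds). Time passes only in rows, so rows that do not move let the fingers close. It gives the time, the measured TCP pose, the force and the opening at its end, in the units of the state.
- ctrl.state(): the state, without advancing time (a new reading comes with each control period).
- ctrl.snapshot(name): name is "scene" or "top" or "wrist"; returns the picture (384x512x3 uint8, red, green, blue); there is no depth.
- ctrl.calibration(name): a dict with "fovy" (degrees; the focal length in pixels is half the picture's height over the tangent of half this angle, whatever the lens; pixels are square), "cx", "cy" (the principal point, pixels), "cam_to_world" (4x4, takes a point from camera to world coordinates). Camera axes: x right, y down, z forward; pixel columns grow to the right and rows downward; lengths in m; the calibration is good to about 2 mm. A picture is of the moment at which its call begins: read the wrist's pose just before it. calibration takes no time and is no camera call; for the wrist camera it gives the pose at the moment of the call.
- ctrl.finish_job(): hands the job in, once; it reports no verdict.
The state is a dict: "t": time; "joint_pos": joint angles; "qvel": joint speeds; "joint_torque": joint torques, N m; "eef_pos": TCP position; "orientation": TCP orientation; "wrist_force": force on the tool from outside, world axes, zero at the start; "torque": the same for the moment, N m; "grip_width": finger opening in m.
Only numpy, scipy, OpenCV 4.12 (cv2) and the standard library are available. Lean on these libraries where they do the work, as an engineer would, in place of code of your own. Each camera call takes 0.05 s, during which the arm holds its last target. There are 200 camera calls.

TASK

Put the egg counter's three steel measuring cups away as one nest, largest first: set the largest in the collar of its holder, turn it until its two lugs drop into the slots, then push it down and give it a quarter turn clockwise right up to the stop so that it is locked. Then put the middle cup into it and the smallest into the middle one, each fully home, and let go of everything. Do not shift or knock over anything else on the counter.

Things in the scene. Friction and masses are not known exactly. Their poses are not given: they have to be found in the camera images.
- large_mid (a point): centre of the largest of three plain steel cups, half-way up (32 mm above its underside), z up. Straight round cup, 62 mm outside, 56 mm inside diameter, 64 mm tall, solid foot 14 mm thick, its edge bevelled 2.5 mm in over the lowest 4 mm; about 180 g, upright on the table. The three cups may have swapped places
- large_lug (a point): middle of one of two lugs on the largest cup's side, opposite each other along its own x axis (this one at +x); they reach from the wall out to 40 mm from the axis, are 10 mm wide and lie 5 to 11 mm above its underside. The cup is the same after a half turn. At the start its x axis is within 0.9 rad of world x
- medium_mid (a point): centre of the middle of three plain steel cups, half-way up (32 mm above its underside), z up. Straight round cup, 52 mm outside, 46 mm inside diameter, 64 mm tall, solid foot 14 mm thick, its edge bevelled 2.5 mm in over the lowest 4 mm; about 140 g, upright on the table. Home in the largest, it stands on its inner floor, 14 mm higher than it; 2 mm play all round
- small_mid (a point): centre of the smallest of three plain steel cups, half-way up (32 mm above its underside), z up. Straight round cup, 42 mm outside, 36 mm inside diameter, 64 mm tall, solid foot 14 mm thick, its edge bevelled 2.5 mm in over the lowest 4 mm; about 100 g, upright on the table. Home in the middle cup, it stands 14 mm higher than it; 2 mm play all round
- holder_top (a point): centre of the top of the holder's flat wooden disc (132 mm across, 12 mm thick, fixed to the table), z up; on the disc a fixed aluminium bayonet collar, 96 mm across, 19 mm high. The locked cup stands on this disc. After dropping in, it turns 90 degrees clockwise (seen from above), lugs under the lip, to a firm stop; the other way is blocked
- collar_mouth (a point): centre of the collar's mouth, 19 mm above the disc: a lip 5 mm thick, hole 66 mm, with two opposite slots 21 mm wide. The lugs rest on the lip (cup underside 5 mm below this point) until over the slots, then drop 14 mm. The slot line lies anywhere within 0.45 rad of world x, either side; it is not reported (these axes do not follow it): find it by feel or sight
- catch (a joint): small steel catch in the collar that a lug pushes in over the last 15 degrees or so of the quarter turn against a soft spring (0.3 N): 0 when free, about 0.010 m with the cup turned right to the stop; a thin dark pointer outside the collar moves with it
- egg_tray: grey moulded-pulp tray for 12 eggs with six eggs in it, 188 x 141 mm, 65 mm high with the eggs; origin under its centre. Leave alone
- grit_jar: closed glass jar, 60 mm across, 75 mm tall; origin under its centre. Leave alone
- pad: pad of paper, 105 x 75 x 18 mm; origin under its centre. Leave alone
- calculator: flat grey calculator, 140 x 85 x 19 mm; origin under its centre. Leave alone
- stamp: wooden hand stamp, 50 x 30 mm, 60 mm tall; origin under its centre. Leave alone
- egg_stand: brown egg on a white china stand, 48 mm across, 75 mm tall; origin under its centre. Leave alone
- pencil: wooden pencil, 150 mm long, 8 mm thick, lying on the pad; origin under its centre, x along it. Leave alone
Not all that is in view belongs to the job. What is shaped like the part that bears medium_mid but green or red is not meant.

How it is judged:
On the way, in this order (a step that is already met when the one before it is completed fails the run):
1. the largest cup is down in the collar, turned to the stop and let go (value of joint catch above 0.004 m and z of large_mid in the frame of holder_top below 0.0345 m and horizontal distance between large_mid and holder_top below 0.006 m and angle between large_mid's own z axis and vertical below 0.06 rad and contact force between the fingers and large below 0.1 N), for 0.2 s.
2. the middle cup is home in the locked largest cup and let go (value of joint catch above 0.004 m and z of large_mid in the frame of holder_top below 0.0345 m and horizontal distance between large_mid and holder_top below 0.006 m and angle between large_mid's own z axis and vertical below 0.06 rad and z of medium_mid in the frame of large_mid between 0.01 and 0.0165 m and horizontal distance between medium_mid and large_mid below 0.0045 m and angle between medium_mid's own z axis and vertical below 0.07 rad and contact force between the fingers and medium below 0.1 N), for 0.2 s.
3. the smallest cup is home in the middle cup and let go (value of joint catch above 0.004 m and z of large_mid in the frame of holder_top below 0.0345 m and horizontal distance between large_mid and holder_top below 0.006 m and angle between large_mid's own z axis and vertical below 0.06 rad and z of medium_mid in the frame of large_mid between 0.01 and 0.0165 m and horizontal distance between medium_mid and large_mid below 0.0045 m and angle between each of medium_mid, small_mid's own z axis and vertical below 0.07 rad and z of small_mid in the frame of medium_mid between 0.01 and 0.0165 m and horizontal distance between small_mid and medium_mid below 0.0045 m and contact force between the fingers and small below 0.1 N), for 0.2 s.
At the end, for the whole second after the job is handed in: Largest cup upright on the disc (height within 2.5 mm, 6 mm of the axis), catch pushed in over 4 mm of its 10; middle cup in it and smallest in the middle one, each within 2.5 mm of home height, 4.5 mm of the other's axis, 0.07 rad of upright; all at rest and let go (value of joint catch above 0.004 m and z of large_mid in the frame of holder_top below 0.0345 m and horizontal distance between large_mid and holder_top below 0.006 m and angle between large_mid's own z axis and vertical below 0.06 rad and z of medium_mid in the frame of large_mid between 0.01 and 0.0165 m and horizontal distance between medium_mid and large_mid below 0.0045 m and angle between each of medium_mid, small_mid's own z axis and vertical below 0.07 rad and z of small_mid in the frame of medium_mid between 0.01 and 0.0165 m and horizontal distance between small_mid and medium_mid below 0.0045 m and linear speed of each of large, medium, small below 0.02 m/s); the robot touches nothing.
It fails at once if a bystander is shifted by more than 25 mm (distance of any of egg_tray, grit_jar, pad, calculator, stamp, egg_stand, pencil from where it was at the start of the episode above 0.025 m).
It fails at once if a bystander is knocked over (angle between any of egg_tray, grit_jar, pad, calculator, stamp, egg_stand's own z axis and vertical above 0.5 rad).
It also fails if it takes over 72 s, if anything falls off the work surface, if the arm or the gripper's body presses on something with over 40 N, if the wrist force passes 120 N, or if a joint passes its speed limit or range.

## Working session

There is one attempt and no reset: what is moved stays moved. The work goes in short steps, Python scripts to look and compute and a tool call to move; the robot and the scene stay as the last step left them, time stands still between calls to the robot, and variables do not carry over. Pictures are saved under pics/ and viewed, about 8 in all and at most 12, crops included, and the job is handed in when it is done.

Besides the shell and the picture viewer there is one more tool, called after "Emit:" as name(argument=value, ...) on one line, values as JSON. play_rows: Moves the arm, as the interface text tells. Its arguments: {"type":"object","properties":{"commands":{"type":"array"},"newtons":{"type":"number"}},"required":["commands"]}

```bash
mkdir -p pics; cat > h.py <<'E'
import numpy as np, cv2
from cell import ctrl
from scipy.spatial.transform import Rotation as R
def K(name):
    c=ctrl.calibration(name); return c,192/np.tan(np.radians(c["fovy"]/2))
def ray(name,u,v,z,c=None):
    c,f=K(name) if c is None else c
    T=np.array(c["cam_to_world"]); d=T[:3,:3]@np.array([(u-c["cx"])/f,(v-c["cy"])/f,1]); o=T[:3,3]
    return o+d*(z-o[2])/d[2]
def proj(name,P,c=None):
    c,f=K(name) if c is None else c
    T=np.array(c["cam_to_world"]); q=T[:3,:3].T@(np.asarray(P)-T[:3,3])
    return f*q[0]/q[2]+c["cx"], f*q[1]/q[2]+c["cy"]
def snap(name,fn=None,s=1):
    c=K(name); im=ctrl.snapshot(name)
    if fn: cv2.imwrite("pics/"+fn, cv2.resize(im[:,:,::-1],None,fx=s,fy=s,interpolation=cv2.INTER_CUBIC))
    return im,c
def st():
    s=ctrl.state(); print("t",round(s["t"],2),"pos",np.round(s["eef_pos"],4),"F",np.round(s["wrist_force"],1),"w",round(s["grip_width"],4))
    print(np.round(R.from_rotvec(s["orientation"]).as_matrix(),3).tolist()); print("q",np.round(s["joint_pos"],2)); return s
E
python3 - <<'E'
from h import *
st(); print(ctrl.nose_length)
a,c=snap("top","top0.png",1.5); print(c)
a,c=snap("scene","scene0.png",1.5);print(c)
E
```

```text
t 0.0 pos [ 0.1733 -0.652   0.2416] F [-0.4 -0.6  1. ] w 0.0856
[[-0.0, 0.966, 0.257], [0.001, 0.257, -0.966], [-1.0, -0.0, -0.001]]
q [ 1.16  0.43  0.07  1.61 -0.03  1.11 -0.07]
0.011
({'fovy': 56.485399312189955, 'cx': 254.67984611543284, 'cy': 195.33683450236603, 'cam_to_world': array([[ 0.06418552, -0.97733879,  0.20171541,  0.41281432],
       [-0.99793334, -0.06347696,  0.00998621, -0.01179008],
       [ 0.00304437, -0.20193951, -0.97939327,  1.00940546],
       [ 0.        ,  0.        ,  0.        ,  1.        ]])}, np.float64(357.4386003007041))
({'fovy': 51.57197975531451, 'cx': 254.10976216946526, 'cy': 189.82490944222104, 'cam_to_world': array([[-0.12291763,  0.81316072, -0.56891204,  1.33721619],
       [ 0.99240617,  0.09805189, -0.07426856,  0.08681432],
       [-0.00460937, -0.57372073, -0.81903802,  1.09514436],
       [ 0.        ,  0.        ,  0.        ,  1.        ]])}, np.float64(397.41904687550925))
```

View pics/top0.png

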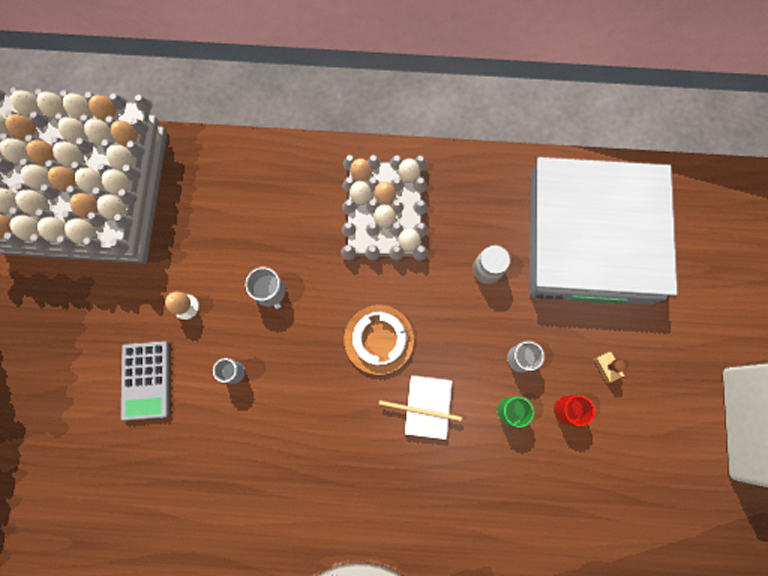

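View pics/scene0.png

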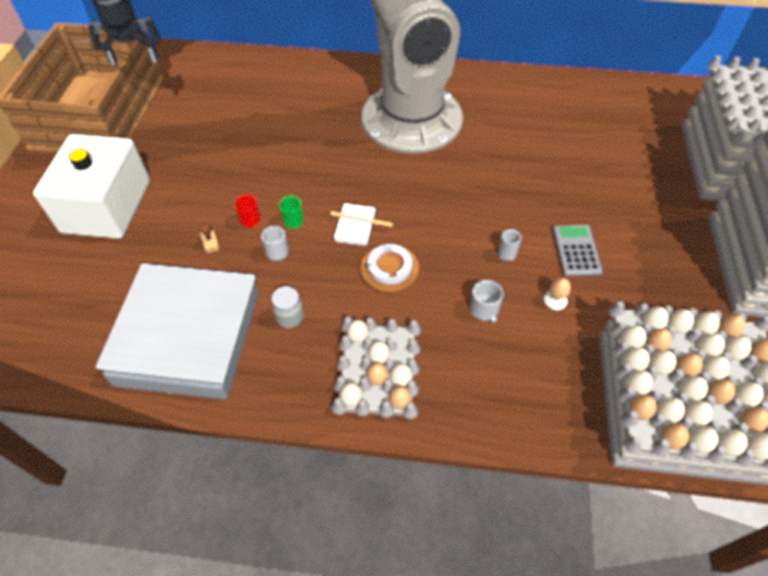

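The top view shows the large cup at about (265,285), with a lug at (280,304). The medium cup is at (526,356), the small one at (228,371) and the collar at (379,338). The green and red decoys are at (516,411) and (575,410). Next I'll get positions and a zoomed crop.

```bash
python3 - <<'E'
from h import *
im,c=snap("top")
for n,(u,v),z in [("large rim",(264,281),.064),("lug",(280,304),.008),("med rim",(526,353),.064),("small rim",(228,369),.064),("collar",(380,338),.031),("jar",(494,259),.075),("egg",(177,303),.07),("stamp",(610,366),.03),("green",(515,407),.064),("pad",(429,408),.018),("tray",(385,208),.04)]:
    print(n,np.round(ray("top",u/1.5,v/1.5,z,c),4))
L=im[170:215,155:200]; C=im[195:260,220:285]
for n,(x0,x1,y0,y1) in dict(L=(155,205,165,215),C=(225,280,200,255)).items():
    pass
A=cv2.resize(im[165:220,152:207,::-1],(500,500),interpolation=cv2.INTER_CUBIC)
B=cv2.resize(im[200:255,225:280,::-1],(500,500),interpolation=cv2.INTER_CUBIC)
cv2.imwrite("pics/z1.png",cv2.resize(np.hstack([A,B]),(800,400)))
E
```

```text
large rim [0.6158 0.2121 0.064 ]
lug [0.5853 0.1903 0.008 ]
med rim [ 0.5163 -0.2621  0.064 ]
small rim [0.4547 0.2578 0.064 ]
collar [ 0.5301 -0.0035  0.031 ]
jar [ 0.6809 -0.1999  0.075 ]
egg [0.5645 0.3608 0.07  ]
stamp [ 0.5063 -0.4238  0.03  ]
green [ 0.4219 -0.2441  0.064 ]
pad [ 0.4106 -0.1001  0.018 ]
tray [0.7781 0.0031 0.04  ]
```

View pics/z1.png

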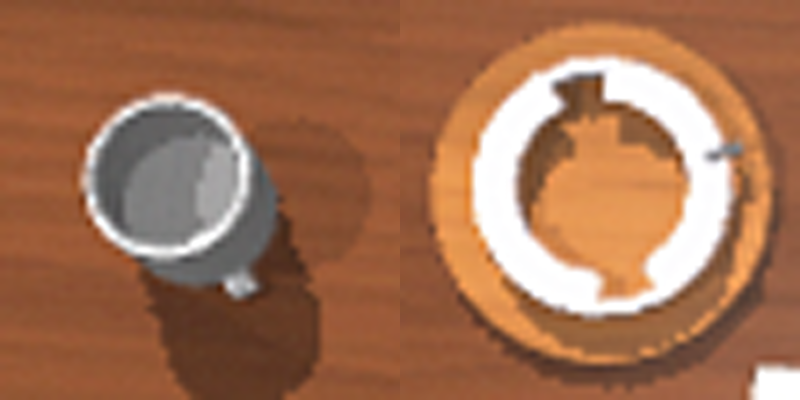

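```bash
python3 - <<'E'
from h import *
im,c=snap("top"); hsv=cv2.cvtColor(im,cv2.COLOR_RGB2HSV)
rad=lambda p,q:np.arctan2(*(p-q)[1::-1])
for n,(u0,v0,w),z,d in [("large",(175,189,24),.064,62),("med",(351,237,20),.064,52),("small",(152,247,18),.064,42),("collar",(253,226,36),.031,96)]:
    sl=hsv[v0-w:v0+w,u0-w:u0+w]
    for vt in ((215,) if n=="collar" else (120,150,180,)):
        m=((sl[...,1]<(60 if n!="collar" else 60))&(sl[...,2]>vt)).astype(np.uint8)
        cs,_=cv2.findContours(m,cv2.RETR_EXTERNAL,cv2.CHAIN_APPROX_NONE); k=max(cs,key=len)
        if len(k)<10: print(n,vt,"none");continue
        k=cv2.convexHull(k); (x,y),ax,an=cv2.fitEllipse(k)
        p=ray("top",x+u0-w,y+v0-w,z,c); q=ray("top",x+u0-w+1,y+v0-w,z,c)
        print(n,vt,(round(x+u0-w,1),round(y+v0-w,1)),"diam mm",np.round(np.array(ax)*np.linalg.norm(q-p)*1e3+0,1),"want",d,np.round(p,4))
Lr=ray("top",174.96,189.06,.064,c); lg=ray("top",185.3,204.9,.008,c); print("lug",lg,"r",np.linalg.norm((lg-Lr)[:2]),"ang",rad(lg,Lr))
a=ray("top",250.4,212.4,.031,c); b=ray("top",256.2,239.2,.031,c); print("slot",rad(a,b),np.linalg.norm(a-b),(a+b)/2)
E
```

```text
large 120 (174.7, 188.9) diam mm [59.6 63.1] want 62 [0.6112 0.2151 0.064 ]
large 150 (174.6, 188.9) diam mm [59.4 62.3] want 62 [0.6112 0.2154 0.064 ]
large 180 (174.4, 188.8) diam mm [58.3 61.4] want 62 [0.6116 0.216  0.064 ]
med 120 (350.4, 237.3) diam mm [50.8 66.3] want 52 [ 0.5111 -0.2615  0.064 ]
med 150 (350.9, 236.8) diam mm [49.3 65.1] want 52 [ 0.5125 -0.2627  0.064 ]
med 180 (352.4, 236.7) diam mm [49.8 52.9] want 52 [ 0.513  -0.2667  0.064 ]
small 120 (151.2, 246.1) diam mm [40.8 54. ] want 42 [0.4543 0.2598 0.064 ]
small 150 (149.6, 246.3) diam mm [40.8 43. ] want 42 [0.4536 0.264  0.064 ]
small 180 (149.4, 246.3) diam mm [39.9 42.2] want 42 [0.4536 0.2645 0.064 ]
collar 215 (252.1, 225.0) diam mm [95.5 96.7] want 96 [ 5.307e-01 -2.000e-04  3.100e-02]
lug [0.57857422 0.19348305 0.008     ] r 0.03848605995694021 ang -2.5659461470864047
slot 0.27741924711991617 0.07556763025108205 [ 0.52910289 -0.00343704  0.031     ]
```

Emit:
play_rows(commands=[[[0, 0, 0, -0.187, 0, 0, 1], [0, 0, 0, -0.187, 0, 0, 1], [0, 0, 0, -0.187, 0, 0, 1], [0, 0, 0, -0.187, 0, 0, 1], [0, 0, 0, -0.187, 0, 0, 1], [0, 0, 0, -0.187, 0, 0, 1], [0, 0, 0, -0.187, 0, 0, 1]]], newtons=40)

```text
t: 1.08
eef_pos: [0.1733, -0.6513, 0.2403]
orientation: [-0.003, 1.572, 0.008]
wrist_force: [-0.6, -0.9, -0.8]
grip_width: 0.0857
```

```bash
python3 -c "
from h import *
st()"
```

```text
t 1.07 pos [ 0.1733 -0.6513  0.2403] F [-0.6 -0.9 -0.8] w 0.0857
[[-0.001, -0.007, 1.0], [0.003, 1.0, 0.007], [-1.0, 0.003, -0.001]]
q [ 1.35  0.44 -0.19  1.59  0.09  1.12  1.15]
```

Emit:
play_rows(commands=[[[0, 35, 50, 0, 0, 0, 1], [0, 35, 50, 0, 0, 0, 1], [0, 35, 50, 0, 0, 0, 1], [0, 35, 50, 0, 0, 0, 1], [0, 60, 15, 0, 0, 0, 1], [0, 60, 15, 0, 0, 0, 1], [0, 60, 15, 0, 0, 0, 1], [0, 60, 15, 0, 0, 0, 1], [0, 60, 15, 0, 0, 0, 1], [0, 60, 15, 0, 0, 0, 1]]])

```text
t: 2.33
eef_pos: [0.4624, -0.1453, 0.2397]
orientation: [-0.0, 1.572, 0.005]
wrist_force: [1.7, 0.1, 0.8]
grip_width: 0.0855
```

Emit:
play_rows(commands=[[[0, 55, 28, 0, 0, 0, 1], [0, 55, 28, 0, 0, 0, 1], [0, 55, 28, 0, 0, 0, 1], [0, 55, 28, 0, 0, 0, 1], [0, 55, 24, 0, 0, 0, 1], [0, 55, 15, 0, 0, 0, 1], [0, 25, 3, 0, 0, 0, 1], [0, 0, 0, 0, 0, 0, 1]]])

```text
t: 3.32
eef_pos: [0.6168, 0.223, 0.2397]
orientation: [-0.002, 1.572, 0.007]
wrist_force: [0.2, -0.6, 0.6]
grip_width: 0.085
```

```bash
python3 - <<'E'
from h import *
st(); im,c=snap("wrist","w1.png",1.5); print(np.round(c[0]["cam_to_world"],3))
for P in [(.6112,.2151,.064),(.6112,.2151,.0)]: print(np.round(proj("wrist",P,c),1))
E
```

```text
t 3.33 pos [0.6168 0.223  0.2397] F [ 0.2 -0.6  0.6] w 0.085
[[-0.001, -0.006, 1.0], [0.003, 1.0, 0.006], [-1.0, 0.003, -0.001]]
q [ 0.02  0.47 -0.63  1.62  0.29  1.15 -0.68]
[[ 1.     0.007  0.001  0.617]
 [ 0.006 -0.947 -0.32   0.306]
 [-0.001  0.32  -0.947  0.372]
 [ 0.     0.     0.     1.   ]]
[251.9 178.9]
[252.8 164.9]
```

View pics/w1.png

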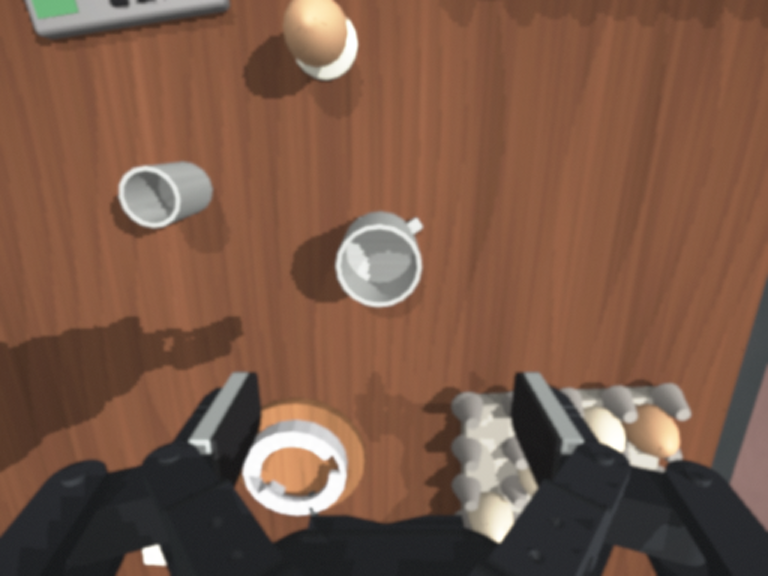

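The wrist view shows the large rim at (379,265), its lug at (416,226), the small rim at (149,197) and the collar at (297,470). The large rim is within about 2 px of where the top view predicts it.

```bash
python3 - <<'E'
from h import *
im,c=snap("wrist"); g=lambda u,v,z:ray("wrist",u/1.5-.3,v/1.5-.3,z,c)
hsv=cv2.cvtColor(im,cv2.COLOR_RGB2HSV)
def fit(n,u0,v0,w,z,d,vt):
    sl=hsv[v0-w:v0+w,u0-w:u0+w]; m=((sl[...,1]<60)&(sl[...,2]>vt)).astype(np.uint8)
    cs,_=cv2.findContours(m,cv2.RETR_EXTERNAL,cv2.CHAIN_APPROX_NONE); k=cv2.convexHull(max(cs,key=len))
    (x,y),ax,_=cv2.fitEllipse(k); p=ray("wrist",x+u0-w,y+v0-w,z,c); s=np.linalg.norm(ray("wrist",x+u0-w+1,y+v0-w,z,c)-p)
    print(n,vt,round(x+u0-w,1),round(y+v0-w,1),np.round(np.array(ax)*s*1e3,1),d,np.round(p,4)); return p
for vt in (190,215): 
    L=fit("L",253,177,36,.064,62,vt);fit("S",99,131,26,.064,42,vt)
C=fit("C",198,308,45,.031,96,225)
lg=g(416,226,.008);print("lug",lg,np.hypot(*(lg-L)[:2]),np.arctan2(*(lg-L)[1::-1]))
B=im[270:350,155:245,::-1]; cv2.imwrite("pics/w2.png",cv2.resize(B,None,fx=6,fy=6,interpolation=cv2.INTER_CUBIC))
E
```

```text
L 190 252.3 175.1 [59.6 61.7] 62 [0.6117 0.2179 0.064 ]
S 190 99.1 129.1 [39. 45.] 42 [0.4534 0.2663 0.064 ]
L 215 252.3 175.2 [58.4 60.1] 62 [0.6117 0.2178 0.064 ]
S 215 99.0 129.3 [37.4 43.9] 42 [0.4532 0.2662 0.064 ]
C 225 196.5 314.2 [78.5 97.2] 96 [0.5315 0.002  0.031 ]
lug [0.64170402 0.23438596 0.008     ] 0.0343109730855364 0.5052060591808478
```

View pics/w2.png

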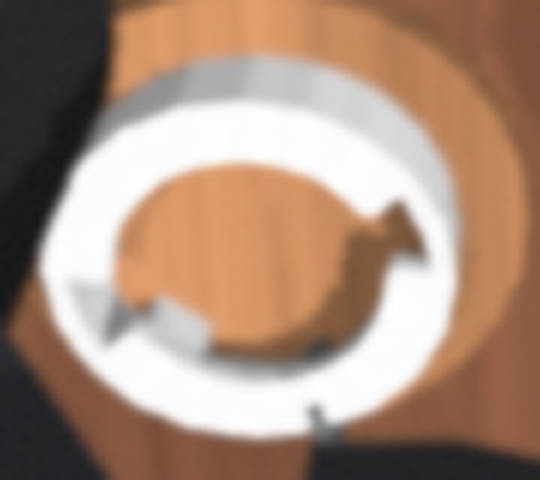

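```bash
python3 - <<'E'
from h import *
c=K("wrist")
f=lambda u,v:ray("wrist",155+u/6-.4,270+v/6-.4,.031,c)
a=f(410,232);b=f(90,312);print(a,b,(a+b)/2,np.hypot(*(a-b)[:2]),"slot",np.arctan2(*(a-b)[1::-1]))
E
```

```text
[0.5695336  0.01094314 0.031     ] [ 0.49171631 -0.01295148  0.031     ] [ 0.53062495 -0.00100417  0.031     ] 0.08140320966646199 slot 0.29792171809471724
```

Emit:
play_rows(commands=[[[0, -6, -5, 0, 0, 0, 1], [50, 0, 0, 0, 0, 0, 1], [50, 0, 0, 0, 0, 0, 1], [30, 0, 0, 0, 0, 0, 1], [0, 0, 0, 0, 0, 0, 1], [0, 0, 0, 0, 0, 0, 1]]])

```text
t: 4.18
eef_pos: [0.6134, 0.2036, 0.11]
orientation: [0.005, 1.567, -0.007]
wrist_force: [-0.3, -0.5, 0.6]
grip_width: 0.0856
```

```bash
python3 -c "
from h import *
st()"
```

```text
t 4.17 pos [0.6134 0.2036 0.11  ] F [-0.3 -0.5  0.6] w 0.0856
[[0.004, 0.008, 1.0], [-0.001, 1.0, -0.008], [-1.0, -0.001, 0.004]]
q [ 0.    0.58 -0.58  1.75  0.39  0.92 -0.74]
```

Emit:
play_rows(commands=[[[0, 14, -2, 0, 0, 0, 1], [0, 0, 0, 0, 0, 0, 1]]])

```text
t: 4.42
eef_pos: [0.6125, 0.2188, 0.1129]
orientation: [0.007, 1.564, -0.007]
wrist_force: [-0.5, 0.7, 0.9]
grip_width: 0.0849
```

```bash
python3 -c "
from h import *
st()"
```

```text
t 4.42 pos [0.6125 0.2188 0.1129] F [-0.5  0.7  0.9] w 0.0849
[[0.007, 0.009, 1.0], [-0.0, 1.0, -0.009], [-1.0, -0.0, 0.007]]
q [-0.02  0.58 -0.58  1.75  0.39  0.92 -0.77]
```

Emit:
play_rows(commands=[[[20, -1, 0, 0, 0, 0, 1], [20, 0, 0, 0, 0, 0, 1], [20, 0, 0, 0, 0, 0, 1], [10, 0, 0, 0, 0, 0, 1], [0, 0, 0, 0, 0, 0, 1]]])

```text
t: 5.05
eef_pos: [0.6127, 0.2177, 0.0379]
orientation: [0.006, 1.564, -0.007]
wrist_force: [0.4, -0.6, 0.6]
grip_width: 0.0851
```

Emit:
play_rows(commands=[[[0, 0, 0, 0, 0, 0, 0.3], [0, 0, 0, 0, 0, 0, 0], [0, 0, 0, 0, 0, 0, 0], [0, 0, 0, 0, 0, 0, 0], [0, 0, 0, 0, 0, 0, 0], [0, 0, 0, 0, 0, 0, 0]]], newtons=60)

```text
t: 5.8
eef_pos: [0.6136, 0.218, 0.0397]
orientation: [0.006, 1.562, -0.007]
wrist_force: [0.6, 0.1, -1.7]
grip_width: 0.0595
```

Emit:
play_rows(commands=[[[-30, 0, 0, 0, 0, 0, 0], [-40, 0, 0, 0, 0, 0, 0], [-10, -30, -10, 0, 0, 0, 0], [0, -50, -18, 0, 0, 0, 0], [0, -50, -18, 0, 0, 0, 0], [0, -45, -18, 0, 0, 0, 0], [0, -25, -10, 0, 0, 0, 0], [0, 0, 0, 0, 0, 0, 0], [0, 0, 0, 0, 0, 0, 0]]])

```text
t: 6.92
eef_pos: [0.5348, 0.0135, 0.1215]
orientation: [0.006, 1.561, -0.006]
wrist_force: [0.4, 1.1, -1.7]
grip_width: 0.0601
```

```bash
python3 - <<'E'
from h import *
s=st(); im,c=snap("wrist","w3.png",1.5); z=s["eef_pos"][2]-.0385+.064
print("rim expect px x1.5",np.array(proj("wrist",[*s["eef_pos"][:2],z],c))*1.5)
hsv=cv2.cvtColor(im,cv2.COLOR_RGB2HSV)
E
```

```text
t 6.92 pos [0.5348 0.0135 0.1215] F [ 0.4  1.1 -1.7] w 0.0601
[[0.009, 0.008, 1.0], [-0.0, 1.0, -0.008], [-1.0, -0.0, 0.009]]
q [ 0.35  0.4  -0.6   2.    0.31  0.81 -0.44]
rim expect px x1.5 [385.78622794 439.4106311 ]
```

View pics/w3.png

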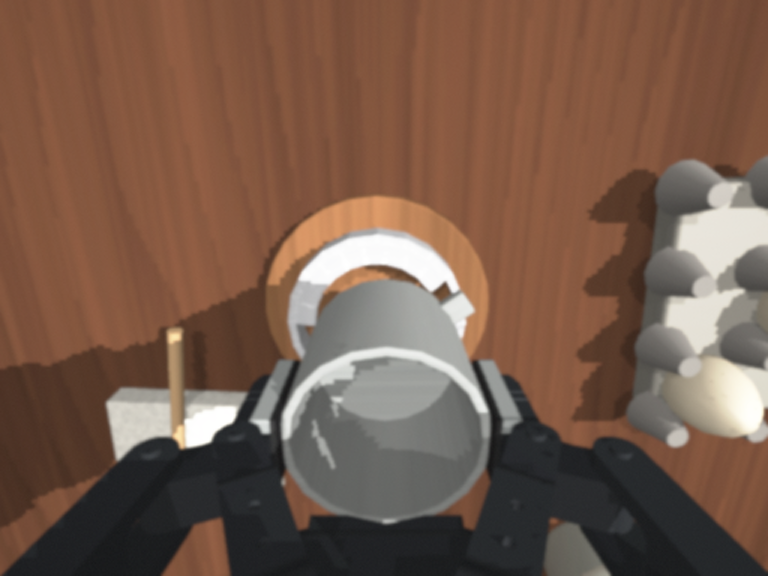

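```bash
python3 - <<'E'
from h import *
c=K("wrist"); p=ctrl.state()["eef_pos"]; f=lambda u,v,z:ray("wrist",u/1.5-.3,v/1.5-.3,z,c)
l=f(459,307,.091); print("lug",(l-p)[:2],np.hypot(*(l-p)[:2]),np.arctan2(*(l-p)[1::-1]))
print("disc top edge y-.066",f(377,196,.012)[1]-.066,"collar top y-.048",f(377,228,.031)[1]-.048,"disc x",f(266,290,.012),f(489,290,.012))
E
```

```text
lug [0.02952121 0.01889216] 0.03504875796631964 0.5692793646200671
disc top edge y-.066 3.164194749492866e-05 collar top y-.048 0.004354000794418562 disc x [0.46655162 0.01282626 0.012     ] [0.59585481 0.01153485 0.012     ]
```

Emit:
play_rows(commands=[[[0, -6, -2, 0.125, 0, 0, 0], [0, -6, -2, 0.125, 0, 0, 0], [0, 0, 0, 0, 0, 0, 0], [0, 0, 0, 0, 0, 0, 0]]])

```text
t: 7.48
eef_pos: [0.5311, 0.0062, 0.1213]
orientation: [0.202, 1.552, -0.197]
wrist_force: [-0.9, -0.1, -1.9]
grip_width: 0.0595
```

```bash
python3 - <<'E'
from h import *
st()
E
```

```text
t 7.47 pos [0.5311 0.0062 0.1213] F [-0.9 -0.1 -1.9] w 0.0595
[[0.01, 0.252, 0.968], [0.002, 0.968, -0.252], [-1.0, 0.004, 0.009]]
q [ 0.32  0.39 -0.55  2.02  0.28  0.8  -0.64]
```

Emit:
play_rows(commands=[[[0, -6, 2, 0, 0, 0, 0], [20, 0, 0, 0, 0, 0, 0], [20, 0, 0, 0, 0, 0, 0], [4, 0, 0, 0, 0, 0, 0], [0, 0, 0, 0, 0, 0, 0], [0, 0, 0, 0, 0, 0, 0]]])

```text
t: 8.22
eef_pos: [0.5335, -0.0004, 0.0774]
orientation: [0.197, 1.551, -0.191]
wrist_force: [0.4, 0.0, -2.2]
grip_width: 0.06
```

Emit:
play_rows(commands=[[[0, -1, -2.5, 0, 0, 0, 0], [4, 0, 0, 0, 0, 0, 0], [4, 0, 0, 0, 0, 0, 0], [3, 0, 0, 0, 0, 0, 0], [0, 0, 0, 0, 0, 0, 0]]])

```text
t: 8.85
eef_pos: [0.5313, -0.0009, 0.0666]
orientation: [0.196, 1.549, -0.191]
wrist_force: [0.7, -0.6, -2.5]
grip_width: 0.0594
```

No contact yet, so I'll keep going down.

Emit:
play_rows(commands=[[[3, 0, 0, 0, 0, 0, 0], [3, 0, 0, 0, 0, 0, 0], [0, 0, 0, 0, 0, 0, 0]]])

```text
t: 9.22
eef_pos: [0.5325, 0.0002, 0.0623]
orientation: [0.196, 1.547, -0.19]
wrist_force: [-4.0, -1.3, 7.5]
grip_width: 0.0597
```

```bash
python3 - <<'E'
from h import *
s=st();print(s["torque"])
E
```

```text
t 9.22 pos [5.325e-01 2.000e-04 6.230e-02] F [-4.  -1.3  7.5] w 0.0597
[[0.015, 0.244, 0.97], [0.002, 0.97, -0.244], [-1.0, 0.005, 0.014]]
q [ 0.29  0.47 -0.5   2.05  0.36  0.68 -0.69]
[-0.34702057  1.42970553 -0.02053901]
```

Emit:
play_rows(commands=[[[-1, -1, -2, 0, 0.008, 0, 0], [0, 0, 0, 0, 0, 0, 0], [2, 0, 0, 0, 0, 0, 0], [0, 0, 0, 0, 0, 0, 0]]])

```text
t: 9.72
eef_pos: [0.5304, 0.0003, 0.0617]
orientation: [0.197, 1.555, -0.189]
wrist_force: [-0.5, 4.1, -4.2]
grip_width: 0.0596
```

```bash
python3 - <<'E'
from h import *
s=st();print(s["torque"])
E
```

```text
t 9.72 pos [5.304e-01 3.000e-04 6.170e-02] F [-0.5  4.1 -4.2] w 0.0596
[[0.007, 0.244, 0.97], [0.004, 0.97, -0.244], [-1.0, 0.006, 0.006]]
q [ 0.29  0.48 -0.51  2.05  0.35  0.69 -0.68]
[ 0.87131051  0.2474126  -0.10618217]
```

Emit:
play_rows(commands=[[[3, 0.5, 0, 0, 0, 0, 0], [3, 0, 0, 0, 0, 0, 0], [0, 0, 0, 0, 0, 0, 0]]])

```text
t: 10.1
eef_pos: [0.5304, 0.0009, 0.0547]
orientation: [0.197, 1.556, -0.189]
wrist_force: [-0.3, 0.9, -2.5]
grip_width: 0.0595
```

```bash
python3 - <<'E'
from h import *
s=st();print(s["torque"])
E
```

```text
t 10.1 pos [0.5304 0.0009 0.0547] F [-0.3  0.9 -2.5] w 0.0595
[[0.007, 0.244, 0.97], [0.004, 0.97, -0.244], [-1.0, 0.006, 0.006]]
q [ 0.29  0.49 -0.5   2.05  0.36  0.68 -0.69]
[ 0.19507968  0.02398142 -0.07057665]
```

The lugs have dropped into the slots. A little further down to the disc.

Emit:
play_rows(commands=[[[2, 0, 0, 0, 0, 0, 0], [2, 0, 0, 0, 0, 0, 0], [1, 0, 0, 0, 0, 0, 0], [0, 0, 0, 0, 0, 0, 0]]])

```text
t: 10.6
eef_pos: [0.5306, 0.0005, 0.0508]
orientation: [0.197, 1.555, -0.191]
wrist_force: [-0.3, 1.8, -2.0]
grip_width: 0.0598
```

Emit:
play_rows(commands=[[[1.5, 0, 0, 0, 0, 0, 0], [1.5, 0, 0, 0, 0, 0, 0], [0, 0, 0, 0, 0, 0, 0]]])

```text
t: 10.98
eef_pos: [0.5308, 0.0001, 0.0508]
orientation: [0.195, 1.554, -0.193]
wrist_force: [0.5, 2.4, -2.9]
grip_width: 0.0601
```

Emit:
play_rows(commands=[[[3, 0, 0, 0, 0, 0, 0], [2, 0, 0, 0, 0, 0, 0], [0, 0, 0, 0, 0, 0, 0]]])

```text
t: 11.35
eef_pos: [0.5312, -0.0002, 0.0502]
orientation: [0.193, 1.552, -0.196]
wrist_force: [0.3, 2.6, -3.3]
grip_width: 0.0595
```

Emit:
play_rows(commands=[[[1, 0, 0, 0.15, 0, 0, 0], [1, 0, 0, 0.15, 0, 0, 0], [1, 0, 0, 0.15, 0, 0, 0], [0, 0, 0, 0.15, 0, 0, 0]]])

```text
t: 11.85
eef_pos: [0.5335, 0.0002, 0.05]
orientation: [0.676, 1.448, -0.672]
wrist_force: [-0.8, 0.6, -2.1]
grip_width: 0.0596
```

```bash
python3 - <<'E'
from h import *
s=st();print(s["torque"])
E
```

```text
t 11.85 pos [5.335e-01 2.000e-04 5.000e-02] F [-0.8  0.6 -2.1] w 0.0596
[[0.015, 0.761, 0.649], [-0.004, 0.649, -0.761], [-1.0, 0.009, 0.012]]
q [ 0.15  0.47 -0.34  2.06  0.27  0.63 -1.23]
[ 0.10572044  0.09870293 -0.02097564]
```

Emit:
play_rows(commands=[[[0, -1.5, -1.3, 0.15, 0, 0, 0], [1, 0, 0, 0.15, 0, 0, 0], [0, 0, 0, 0.15, 0, 0, 0], [1, 0, 0, 0.15, 0, 0, 0]]])

```text
t: 12.35
eef_pos: [0.5342, -0.0009, 0.0498]
orientation: [1.151, 1.23, -1.135]
wrist_force: [-5.4, 4.2, 27.5]
grip_width: 0.0598
```

```bash
python3 - <<'E'
from h import *
s=st();print(s["torque"])
E
```

```text
t 12.35 pos [ 0.5342 -0.0009  0.0498] F [-5.4  4.2 27.5] w 0.0598
[[0.02, 0.996, 0.086], [-0.005, 0.086, -0.996], [-1.0, 0.019, 0.007]]
q [ 0.03  0.46 -0.18  2.07  0.15  0.61 -1.75]
[0.18609918 1.71309858 0.4912218 ]
```

Emit:
play_rows(commands=[[[-0.5, -3, 0, 0, 0, -0.014, 0], [0, 0, 0, 0.15, 0, 0, 0], [0, 0, 0, 0.15, 0, 0, 0]]])

```text
t: 12.72
eef_pos: [0.5314, -0.0017, 0.0499]
orientation: [1.369, 1.086, -1.369]
wrist_force: [1.8, 0.2, 0.8]
grip_width: 0.0597
```

```bash
python3 - <<'E'
from h import *
s=st();print(s["torque"])
E
```

```text
t 12.72 pos [ 0.5314 -0.0017  0.0499] F [1.8 0.2 0.8] w 0.0597
[[0.005, 0.975, -0.22], [-0.007, -0.22, -0.975], [-1.0, 0.007, 0.006]]
q [-0.04  0.45 -0.11  2.07  0.09  0.61 -2.  ]
[-0.12971034 -0.23370787  0.00561644]
```

Emit:
play_rows(commands=[[[0, 0, 0, 0.1, 0, 0, 0], [0, 0, 0, 0.1, 0, 0, 0]]])

```text
t: 12.98
eef_pos: [0.5323, -0.0023, 0.05]
orientation: [1.513, 0.966, -1.511]
wrist_force: [1.3, -4.6, -2.3]
grip_width: 0.0595
```

```bash
python3 - <<'E'
from h import *
s=st();print(s["torque"])
E
```

```text
t 12.97 pos [ 0.5323 -0.0023  0.05  ] F [ 1.3 -4.6 -2.3] w 0.0595
[[0.006, 0.911, -0.412], [-0.009, -0.412, -0.911], [-1.0, 0.009, 0.005]]
q [-0.08  0.45 -0.05  2.07  0.06  0.61 -2.17]
[-1.01883826  0.61572517  3.83015631]
```

Emit:
play_rows(commands=[[[0, 0, 0, 0, 0, 0, 0.9], [0, 0, 0, 0, 0, 0, 1], [0, 0, 0, 0, 0, 0, 1], [0, 0, 0, 0, 0, 0, 1], [-40, 0, 0, 0, 0, 0, 1], [-50, 0, 0, 0, 0, 0, 1], [-60, 0, 0, 0, 0, 0, 1], [0, 0, 0, 0, 0, 0, 1], [0, 0, 0, 0, 0, 0, 1]]])

```text
t: 14.1
eef_pos: [0.5303, -0.0017, 0.2033]
orientation: [1.506, 0.971, -1.51]
wrist_force: [-0.4, -0.5, -0.7]
grip_width: 0.0853
```

```bash
python3 - <<'E'
from h import *
st()
im,c=snap("top"); im2,c2=snap("wrist")
A=cv2.resize(im[195:260,220:285,::-1],(400,400),interpolation=cv2.INTER_CUBIC)
B=cv2.resize(im2[:,:,::-1],(533,400)); s=np.hstack([A,B]); cv2.imwrite("pics/l1.png",cv2.resize(s,(800,343)))
E
```

```text
t 14.1 pos [ 0.5303 -0.0017  0.2033] F [-0.4 -0.5 -0.7] w 0.0853
[[0.003, 0.914, -0.406], [-0.009, -0.406, -0.914], [-1.0, 0.007, 0.007]]
q [-0.07  0.23 -0.06  1.97  0.03  0.94 -2.14]
```

View pics/l1.png

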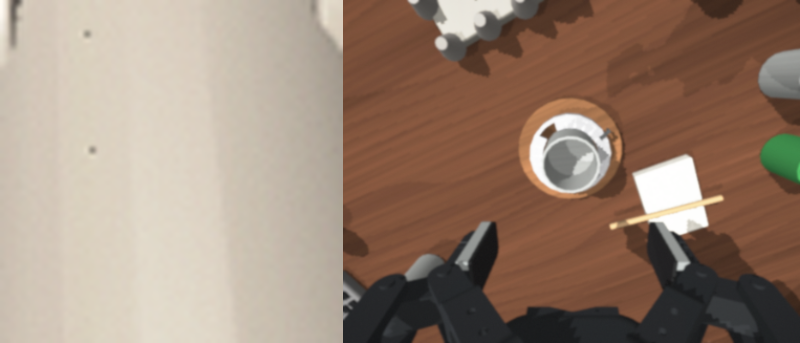

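The large cup is down in the collar, with the empty slot showing at (548,130) and the pointer at (607,134). I'll zoom in to check the pointer and the rim height.

```bash
python3 - <<'E'
from h import *
im,c=snap("wrist")
# composite scale: 800/933*533/512
k=800/933*533/512; u0=int((520-343)/k); v0=int(90/k); u1=int((635-343)/k); v1=int(205/k); print(u0,v0)
B=cv2.resize(im[v0:v1,u0:u1,::-1],None,fx=5,fy=5,interpolation=cv2.INTER_CUBIC); print(B.shape); cv2.imwrite("pics/l2.png",B)
hsv=cv2.cvtColor(im,cv2.COLOR_RGB2HSV)
for P in [(.5312,-.001,.076),(.5312,-.001,.09)]: print((np.array(proj("wrist",P,c))-[u0,v0])*5)
E
```

```text
198 100
(645, 645, 3)
[285.15134061 426.88885744]
[285.27387726 450.81625775]
```

View pics/l2.png

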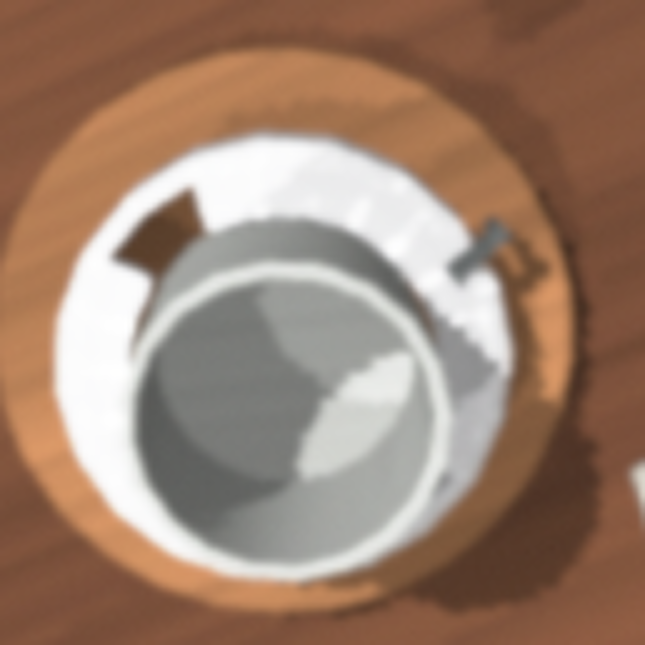

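```bash
python3 - <<'E'
from h import *
c=K("wrist"); C=np.array([.5312,-.001])
for u,v in [(455,272),(505,228)]:
    p=ray("wrist",198+u/5-.4,100+v/5-.4,.033,c); print("now r",np.hypot(*(p[:2]-C)),np.arctan2(*(p[:2]-C)[::-1]))
ct=K("top")
for u,v in [(710,156),(745,148)]:
    p=ray("top",225+(u-400)/7.273-.5,200+v/7.273-.5,.033,ct); print("before r",np.hypot(*(p[:2]-C)),np.arctan2(*(p[:2]-C)[::-1]))
d=np.linalg.norm(ray("wrist",198+133/5,100+421/5,.076,c)-ray("wrist",198+451/5,100+421/5,.076,c));print("rim diam if z=.076",d)
E
```

```text
now r 0.04068128460622984 -1.4620729915022512
now r 0.054022938173976354 -1.4083596895327213
before r 0.0417230794535737 -1.2490350150046832
before r 0.05532413548673968 -1.2567743360482315
rim diam if z=.076 0.05866281925628409
```

The pointer has moved about 9 mm round the collar, so the catch is in, and the rim is centred at the right height. The large cup is locked. The medium cup is next.

Emit:
play_rows(commands=[[[0, 0, 0, -0.14, 0, 0, 1], [0, 0, 0, -0.14, 0, 0, 1], [0, 0, 0, -0.14, 0, 0, 1], [0, -4, 50, 0, 0, 0, 1], [0, -4, 50, 0, 0, 0, 1], [0, -4, 50, 0, 0, 0, 1], [0, -4, 50, 0, 0, 0, 1], [0, -4, 50, 0, 0, 0, 1], [0, 0, 10, 0, 0, 0, 1], [0, 0, 0, 0, 0, 0, 1]]])

```text
t: 15.5
eef_pos: [0.5101, -0.2679, 0.1937]
orientation: [1.182, 1.226, -1.209]
wrist_force: [-0.4, 0.8, -0.3]
grip_width: 0.0853
```

```bash
cat >> h.py <<'E'
def rim(u0,v0,w,d,z=.064,S=60,vts=(160,190,210)):
    im,c=snap("wrist"); hsv=cv2.cvtColor(im,cv2.COLOR_RGB2HSV); T=np.array(c[0]["cam_to_world"])
    u0,v0=int(u0),int(v0); y0,x0=max(v0-w,0),max(u0-w,0); sl=hsv[y0:v0+w,x0:u0+w]
    for vt in vts:
        m=((sl[...,1]<S)&(sl[...,2]>vt)).astype(np.uint8)
        cs,_=cv2.findContours(m,cv2.RETR_EXTERNAL,cv2.CHAIN_APPROX_NONE)
        k=cv2.convexHull(max(cs,key=cv2.contourArea))[:,0].astype(float)
        P=np.array([ray("wrist",a+x0,b+y0,z,c)[:2] for a,b in k])   # rim points on rim plane
        A=np.c_[2*P,np.ones(len(P))]; s=np.linalg.lstsq(A,(P**2).sum(1),rcond=None)[0]
        r=np.sqrt(s[2]+s[0]**2+s[1]**2); print(vt,"centre",np.round(s[:2],4),"diam",round(2e3*r,1),"want",d,"resid",round(1e3*np.abs(np.hypot(*(P-s[:2]).T)-r).max(),1))
    return im
E
python3 - <<'E'
from h import *
st(); c=K("wrist"); u,v=proj("wrist",(.513,-.2655,.064),c); print(u,v)
im=rim(u,v,34,52); cv2.imwrite("pics/m1.png",cv2.resize(im[:,:,::-1],None,fx=1.5,fy=1.5))
E
```

```text
t 15.5 pos [ 0.5101 -0.2679  0.1937] F [-0.4  0.8 -0.3] w 0.0853
[[-0.016, 1.0, 0.02], [-0.006, 0.02, -1.0], [-1.0, -0.016, 0.006]]
q [ 0.35  0.32  0.02  1.87  0.01  0.96 -1.19]
253.61913769171662 179.14617153460114
160 centre [ 0.5154 -0.2657] diam 55.2 want 52 resid 3.8
190 centre [ 0.5129 -0.2661] diam 51.4 want 52 resid 0.4
210 centre [ 0.5129 -0.2661] diam 50.5 want 52 resid 0.4
```

View pics/m1.png

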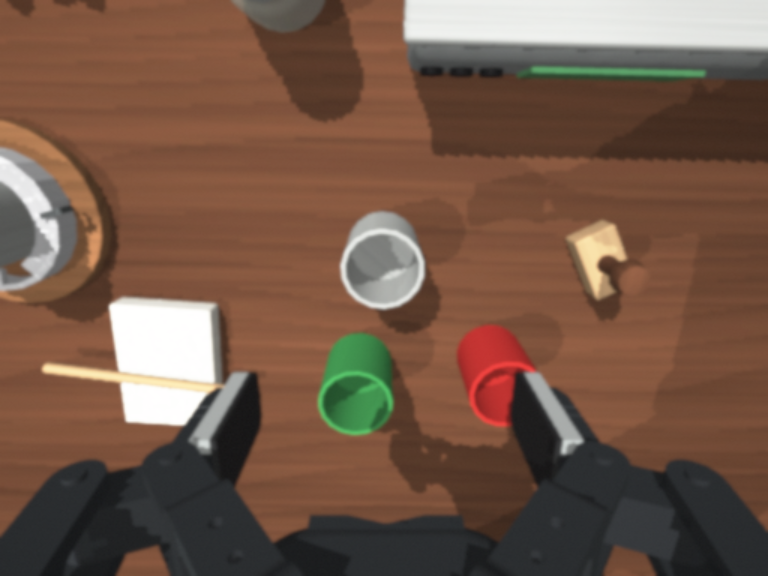

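The medium rim is centred at (0.5129, -0.2661) and measures 51.4 mm (picture position (383,268)). The green decoy is at (356,400), clear of the jaw line.

Emit:
play_rows(commands=[[[0, 3, -2, 0, 0.006, 0.016, 1], [30, 0, 0, 0, 0, 0, 1], [40, 0, 0, 0, 0, 0, 1], [20, 0, 0, 0, 0, 0, 1], [0, 0, 0, 0, 0, 0, 1], [0, 0, 0, 0, 0, 0, 1]]])

```text
t: 16.3
eef_pos: [0.5167, -0.2574, 0.1027]
orientation: [1.192, 1.221, -1.181]
wrist_force: [-0.2, -0.5, 0.1]
grip_width: 0.0853
```

```bash
python3 - <<'E'
from h import *
st()
E
```

```text
t 16.3 pos [ 0.5167 -0.2574  0.1027] F [-0.2 -0.5  0.1] w 0.0853
[[0.006, 1.0, 0.03], [0.003, 0.03, -1.0], [-1.0, 0.006, -0.003]]
q [ 0.35  0.43  0.    1.95 -0.01  0.76 -1.18]
```

Emit:
play_rows(commands=[[[0, -4, 8.5, 0, 0, 0, 1], [0, 0, 0, 0, 0, 0, 1], [20, 0, 0, 0, 0, 0, 1], [15, 0, 0, 0, 0, 0, 1], [8, 0, 0, 0, 0, 0, 1], [0, 0, 0, 0, 0, 0, 1]]])

```text
t: 17.05
eef_pos: [0.5148, -0.2675, 0.0617]
orientation: [1.193, 1.215, -1.179]
wrist_force: [-1.0, -0.5, -0.3]
grip_width: 0.0853
```

Emit:
play_rows(commands=[[[2, -2, -1.5, 0, 0, 0, 1], [0, 0, 0, 0, 0, 0, 1], [0, 0, 0, 0, 0, 0, 0.4], [0, 0, 0, 0, 0, 0, 0], [0, 0, 0, 0, 0, 0, 0], [0, 0, 0, 0, 0, 0, 0], [0, 0, 0, 0, 0, 0, 0], [0, 0, 0, 0, 0, 0, 0]]], newtons=40)

```text
t: 18.05
eef_pos: [0.5136, -0.2662, 0.0613]
orientation: [1.194, 1.213, -1.177]
wrist_force: [0.4, -0.6, -0.1]
grip_width: 0.0503
```

Emit:
play_rows(commands=[[[-30, 0, 0, 0, 0, 0, 0], [-40, 0, 0, 0, 0, 0, 0], [-30, 5, -30, 0, 0, 0, 0], [0, 5, -50, 0, 0, 0, 0], [0, 5, -50, 0, 0, 0, 0], [0, 5, -50, 0, 0, 0, 0], [0, 5, -40, 0, 0, 0, 0], [0, 0, -25, 0, 0, 0, 0], [0, 0, 0, 0, 0, 0, 0], [0, 0, 0, 0, 0, 0, 0]]])

```text
t: 19.3
eef_pos: [0.5301, -0.014, 0.1644]
orientation: [1.195, 1.212, -1.179]
wrist_force: [0.6, -1.0, -1.1]
grip_width: 0.0502
```

```bash
python3 - <<'E'
from h import *
st()
E
```

```text
t 19.3 pos [ 0.5301 -0.014   0.1644] F [ 0.6 -1.  -1.1] w 0.0502
[[0.014, 1.0, 0.028], [0.0, 0.028, -1.0], [-1.0, 0.014, -0.0]]
q [-0.01  0.28 -0.1   2.01  0.04  0.84 -1.67]
```

Emit:
play_rows(commands=[[[0, 1.5, -12, 0, 0, -0.012, 0], [12, 0, 0, 0, 0, 0, 0], [0, 0, 0, 0, 0, 0, 0], [0, 0, 0, 0, 0, 0, 0]]])

```text
t: 19.8
eef_pos: [0.5311, -0.0032, 0.151]
orientation: [1.19, 1.221, -1.191]
wrist_force: [-0.5, 0.5, -0.7]
grip_width: 0.0502
```

```bash
python3 - <<'E'
from h import *
s=st(); c=K("wrist"); p=s["eef_pos"]; zr=p[2]-.0613+.064
u,v=proj("wrist",[p[0],p[1],zr],c); print(u,v,zr)
im=rim(u,v,85,52,z=zr,vts=(200,220)); cv2.imwrite("pics/m2.png",cv2.resize(im[:,:,::-1],None,fx=1.5,fy=1.5))
E
```

```text
t 19.8 pos [ 0.5311 -0.0032  0.151 ] F [-0.5  0.5 -0.7] w 0.0502
[[-0.0, 1.0, 0.025], [-0.0, 0.025, -1.0], [-1.0, -0.0, 0.0]]
q [-0.03  0.3  -0.1   2.01  0.04  0.83 -1.7 ]
257.23504613637874 263.4028698702866 0.15368903469593684
200 centre [0.5662 0.0144] diam 22.7 want 52 resid 2.2
220 centre [0.5661 0.0144] diam 22.8 want 52 resid 2.2
```

View pics/m2.png

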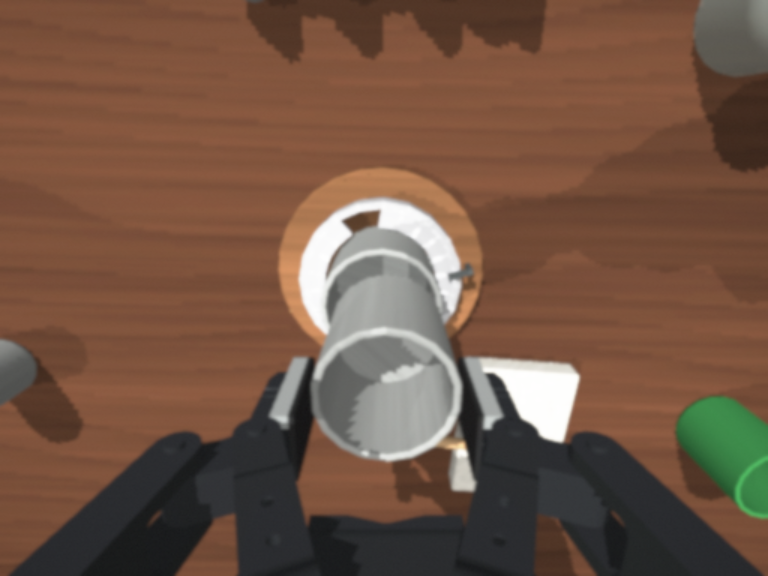

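The held medium rim spans x 312–462 and y 328–461. The large rim behind it spans x 324–439, with its top at y 249.

```bash
python3 - <<'E'
from h import *
c=K("wrist"); p=ctrl.state()["eef_pos"]; f=lambda u,v,z:ray("wrist",u/1.5-.2,v/1.5-.2,z,c)
a,b=f(387,328,.1537),f(387,461,.1537); l,r=f(312,393,.1537),f(462,393,.1537)
print("held x",(a+b)[0]/2,"len",a[0]-b[0],"y",(l+r)[1]/2,"d",l[1]-r[1])
t=f(381,248.5,.076); l,r=f(324,293,.076),f(439,293,.076)
print("large x",t[0]-.031,"y",(l+r)[1]/2,"d",l[1]-r[1])
print("disc y",(f(278,262,.012)+f(483,262,.012))/2, "top x",f(381,167,.012)[0]-.066, "tcp",p)
E
```

```text
held x 0.5299634480189491 len 0.051984692187318826 y -0.0035546952114350275 d 0.05060440375269752
large x 0.5316460648443558 y -0.0008825575695004719 d 0.05730901008438259
disc y [5.37846193e-01 2.26053279e-04 1.20000000e-02] top x 0.5304322624767897 tcp [ 0.53107333 -0.00332017  0.15098214]
```

Emit:
play_rows(commands=[[[0, 1, -2, 0, 0, 0, 0], [5, 0, 0, 0, 0, 0, 0], [5, 0, 0, 0, 0, 0, 0], [0, 0, 0, 0, 0, 0, 0]]])

```text
t: 20.35
eef_pos: [0.5321, -0.0014, 0.1405]
orientation: [1.191, 1.22, -1.191]
wrist_force: [0.1, 0.5, -0.9]
grip_width: 0.0503
```

Emit:
play_rows(commands=[[[4, 0, 0, 0, 0, 0, 0], [4, 0, 0, 0, 0, 0, 0], [3, 0, 0, 0, 0, 0, 0]]])

```text
t: 20.72
eef_pos: [0.5322, -0.0014, 0.1289]
orientation: [1.191, 1.22, -1.191]
wrist_force: [0.4, -0.3, -1.7]
grip_width: 0.0504
```

Emit:
play_rows(commands=[[[8, 0, 0, 0, 0, 0, 0], [8, 0, 0, 0, 0, 0, 0], [8, 0, 0, 0, 0, 0, 0], [6, 0, 0, 0, 0, 0, 0], [0, 0, 0, 0, 0, 0, 0]]])

```text
t: 21.35
eef_pos: [0.5319, -0.0014, 0.0961]
orientation: [1.19, 1.221, -1.192]
wrist_force: [-0.6, 0.7, -1.0]
grip_width: 0.0504
```

Emit:
play_rows(commands=[[[3, 0, 0, 0, 0, 0, 0], [3, 0, 0, 0, 0, 0, 0], [0, 0, 0, 0, 0, 0, 0]]])

```text
t: 21.72
eef_pos: [0.5322, -0.0014, 0.09]
orientation: [1.191, 1.22, -1.191]
wrist_force: [0.6, -0.0, -0.6]
grip_width: 0.0507
```

Emit:
play_rows(commands=[[[0, 0, 0, 0, 0, 0, 0.75], [0, 0, 0, 0, 0, 0, 0.75], [0, 0, 0, 0, 0, 0, 0.75], [0, 0, 0, 0, 0, 0, 1], [-30, 0, 0, 0, 0, 0, 1], [-50, 0, 0, 0, 0, 0, 1], [-40, 0, 0, 0, 0, 0, 1], [0, 0, 0, 0, 0, 0, 1]]])

```text
t: 22.72
eef_pos: [0.5321, -0.0013, 0.2138]
orientation: [1.191, 1.221, -1.191]
wrist_force: [0.1, 0.2, -0.7]
grip_width: 0.0853
```

```bash
python3 - <<'E'
from h import *
s=st(); c=K("wrist"); u,v=proj("wrist",[.5312,-.0014,.09],c); print(u,v)
im=rim(u,v+4,42,52,z=.09,vts=(200,215,230)); cv2.imwrite("pics/m3.png",cv2.resize(im[:,:,::-1],None,fx=1.5,fy=1.5))
E
```

```text
t 22.73 pos [ 0.5321 -0.0013  0.2138] F [ 0.1  0.2 -0.7] w 0.0853
[[-0.0, 1.0, 0.025], [-0.0, 0.025, -1.0], [-1.0, -0.0, 0.0]]
q [-0.03  0.23 -0.1   1.95  0.03  0.97 -1.69]
257.0611758574008 187.18336146908143
200 centre [0.5383 0.0065] diam 66.8 want 52 resid 5.8
215 centre [0.5385 0.007 ] diam 65.7 want 52 resid 5.9
230 centre [0.5416 0.011 ] diam 60.5 want 52 resid 4.5
```

```bash
python3 - <<'E'
from h import *
im=cv2.imread("pics/m3.png"); print(im.shape)
x0,y0=285,180
cv2.imwrite("pics/m4.png",cv2.resize(im[y0:y0+200,x0:x0+200],None,fx=3,fy=3,interpolation=cv2.INTER_CUBIC))
c=K("wrist")
for z in (.076,.09,.104): print(z,[(np.array(proj("wrist",(.5312,-.0014+d,z),c))*1.5+.3-[x0,y0])*3 for d in(0,.026)])
E
```

```text
(576, 768, 3)
0.076 [array([302.27621247, 279.9799056 ]), array([179.65047496, 277.06001602])]
0.09 [array([302.34566523, 300.61836227]), array([173.63946855, 297.57184631])]
0.104 [array([302.42235841, 323.40836984]), array([167.00123698, 320.22400638])]
```

View pics/m4.png

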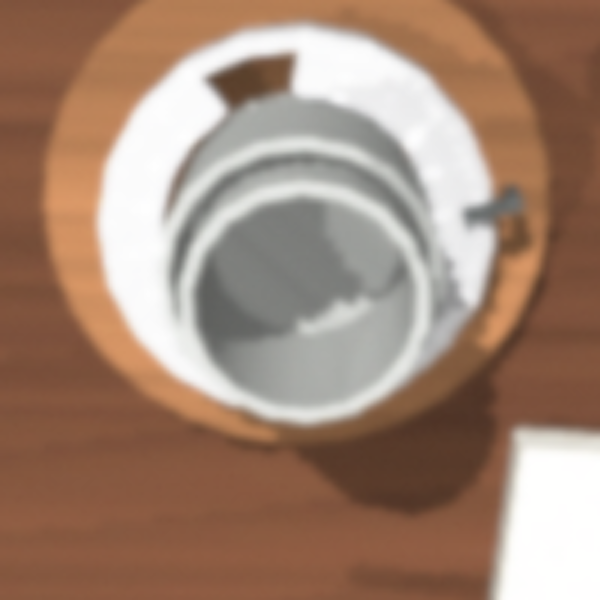

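The medium cup is home. Its rim is 251 px wide (257 px predicted at z = 0.090), it is centred at (306,303), and the pointer is still out at (495,208). The small cup is next.

Emit:
play_rows(commands=[[[0, -12, -45, 0, 0, 0, 1], [0, -12, -45, 0, 0, 0, 1], [0, -12, -45, 0, 0, 0, 1], [0, -12, -45, 0, 0, 0, 1], [0, -12, -45, 0, 0, 0, 1], [0, -12, -43, 0, 0, 0, 1], [0, 0, 0, 0, 0, 0, 1], [0, 0, 0, 0, 0, 0, 1]]])

```text
t: 23.78
eef_pos: [0.4467, 0.2701, 0.2024]
orientation: [1.182, 1.226, -1.205]
wrist_force: [-0.4, -0.7, -0.9]
grip_width: 0.0856
```

```bash
python3 - <<'E'
from h import *
st(); c=K("wrist"); u,v=proj("wrist",(.4535,.2652,.064),c); print(u,v)
rim(u,v,32,42)
E
```

```text
t 23.77 pos [0.4467 0.2701 0.2024] F [-0.4 -0.7 -0.9] w 0.0856
[[-0.014, 1.0, 0.023], [-0.006, 0.023, -1.0], [-1.0, -0.014, 0.005]]
q [-0.42  0.24 -0.28  1.96  0.08  0.96 -2.29]
261.6174205198257 172.84920211576608
160 centre [0.4575 0.2669] diam 47.7 want 42 resid 4.1
190 centre [0.4539 0.266 ] diam 42.4 want 42 resid 3.9
210 centre [0.4533 0.2659] diam 41.0 want 42 resid 0.4
```

Emit:
play_rows(commands=[[[0, 6.5, 4, 0, 0.006, 0.014, 1], [0, 0, 0, 0, 0, 0, 1], [30, 0, 0, 0, 0, 0, 1], [40, 0, 0, 0, 0, 0, 1], [20, 0, 0, 0, 0, 0, 1], [0, 0, 0, 0, 0, 0, 1], [0, 0, 0, 0, 0, 0, 1]]])

```text
t: 24.7
eef_pos: [0.4569, 0.2619, 0.1114]
orientation: [1.202, 1.215, -1.195]
wrist_force: [-0.2, 0.3, 0.2]
grip_width: 0.0855
```

```bash
python3 - <<'E'
from h import *
st()
E
```

```text
t 24.7 pos [0.4569 0.2619 0.1114] F [-0.2  0.3  0.2] w 0.0855
[[0.004, 1.0, 0.015], [0.002, 0.015, -1.0], [-1.0, 0.004, -0.002]]
q [-0.43  0.36 -0.26  2.04  0.13  0.75 -2.32]
```

Emit:
play_rows(commands=[[[0, -3.5, -4, 0, 0, 0, 1], [20, 0, 0, 0, 0, 0, 1], [15, 0, 0, 0, 0, 0, 1], [13, 0, 0, 0, 0, 0, 1], [0, 0, 0, 0, 0, 0, 1]]])

```text
t: 25.32
eef_pos: [0.4549, 0.2679, 0.0652]
orientation: [1.206, 1.213, -1.19]
wrist_force: [0.4, -0.2, 0.3]
grip_width: 0.085
```

Emit:
play_rows(commands=[[[4, -1.6, 2, 0, 0, 0, 1], [0, 0, 0, 0, 0, 0, 1], [0, 0, 0, 0, 0, 0, 0.4], [0, 0, 0, 0, 0, 0, 0], [0, 0, 0, 0, 0, 0, 0], [0, 0, 0, 0, 0, 0, 0], [0, 0, 0, 0, 0, 0, 0], [0, 0, 0, 0, 0, 0, 0], [0, 0, 0, 0, 0, 0, 0]]])

```text
t: 26.45
eef_pos: [0.4541, 0.2661, 0.0625]
orientation: [1.208, 1.213, -1.188]
wrist_force: [-0.6, -1.1, 0.9]
grip_width: 0.0402
```

Emit:
play_rows(commands=[[[-30, 0, 0, 0, 0, 0, 0], [-50, 0, 0, 0, 0, 0, 0], [-32, 0, 0, 0, 0, 0, 0], [0, 12, 45, 0, 0, 0, 0], [0, 12, 45, 0, 0, 0, 0], [0, 12, 45, 0, 0, 0, 0], [0, 12, 45, 0, 0, 0, 0], [0, 12, 45, 0, 0, 0, 0], [0, 10, 30, 0, 0, 0, 0], [0, 0, 0, 0, 0, 0, 0]]])

```text
t: 27.7
eef_pos: [0.5286, 0.0041, 0.1774]
orientation: [1.207, 1.213, -1.186]
wrist_force: [-0.4, 0.8, -0.9]
grip_width: 0.0402
```

```bash
python3 - <<'E'
from h import *
st()
E
```

```text
t 27.7 pos [0.5286 0.0041 0.1774] F [-0.4  0.8 -0.9] w 0.0402
[[0.011, 1.0, 0.017], [0.006, 0.017, -1.0], [-1.0, 0.011, -0.006]]
q [-0.02  0.26 -0.13  2.    0.04  0.87 -1.72]
```

Emit:
play_rows(commands=[[[0, 2.3, 6.3, 0, 0, 0, 0], [10, 0, 0, 0, 0, 0, 0], [0, 0, 0, 0, 0, 0, 0], [0, 0, 0, 0, 0, 0, 0]]])

```text
t: 28.2
eef_pos: [0.5305, 0.0, 0.1663]
orientation: [1.204, 1.216, -1.184]
wrist_force: [-0.8, 0.3, -1.2]
grip_width: 0.0405
```

```bash
python3 - <<'E'
from h import *
s=st(); im,c=snap("wrist","s1.png",1.5); p=s["eef_pos"]; zr=p[2]-.0625+.064
print(np.array(proj("wrist",[p[0],p[1],zr],c))*1.5,zr,np.array(proj("wrist",[.53,-.0022,.09],c))*1.5, [np.array(proj("wrist",[.53+.026*np.cos(a),-.0022+.026*np.sin(a),.09],c))*1.5 for a in (0,1.57,-1.57)])
E
```

```text
t 28.2 pos [0.5305 0.     0.1663] F [-0.8  0.3 -1.2] w 0.0405
[[0.01, 1.0, 0.02], [0.007, 0.02, -1.0], [-1.0, 0.01, -0.007]]
q [-0.01  0.28 -0.13  2.    0.04  0.85 -1.71]
[385.79764588 393.12098412] 0.16775977192568617 [390.9693092 310.7684572] [array([392.25060525, 261.35681204]), array([339.86639755, 309.65171125]), array([442.06869952, 311.80924298])]
```

View pics/s1.png

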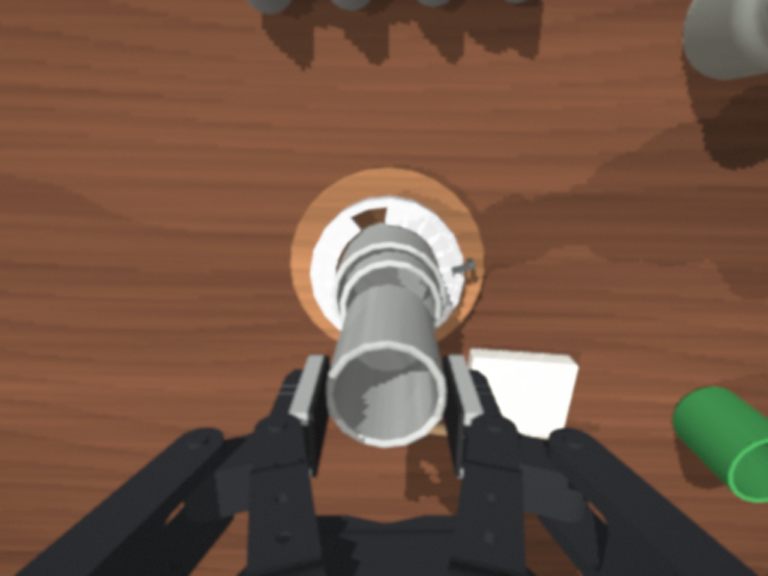

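The held small rim is at (387,394). The medium rim spans x 341–439 with its top at y 262, as predicted for (0.530, -0.0022). I need to shift +0.7 mm in x and -2 mm in y, then lower.

Emit:
play_rows(commands=[[[0, 1, 2.3, 0, 0, 0, 0], [5, 0, 0, 0, 0, 0, 0], [5, 0, 0, 0, 0, 0, 0], [0, 0, 0, 0, 0, 0, 0]]])

```text
t: 28.75
eef_pos: [0.5316, -0.002, 0.1557]
orientation: [1.204, 1.216, -1.184]
wrist_force: [0.1, 0.6, -1.0]
grip_width: 0.0403
```

Emit:
play_rows(commands=[[[4, -0.3, 0, 0, 0, 0, 0], [4, 0, 0, 0, 0, 0, 0], [3, 0, 0, 0, 0, 0, 0]]])

```text
t: 29.12
eef_pos: [0.5315, -0.0019, 0.144]
orientation: [1.204, 1.216, -1.183]
wrist_force: [-0.5, 0.4, -1.8]
grip_width: 0.04
```

Emit:
play_rows(commands=[[[8, 0, 0, 0, 0, 0, 0], [8, 0, 0, 0, 0, 0, 0], [8, 0, 0, 0, 0, 0, 0], [6, 0, 0, 0, 0, 0, 0], [4, 0, 0, 0, 0, 0, 0], [0, 0, 0, 0, 0, 0, 0]]])

```text
t: 29.88
eef_pos: [0.5316, -0.0016, 0.107]
orientation: [1.204, 1.217, -1.184]
wrist_force: [0.3, -0.6, -0.5]
grip_width: 0.0403
```

Emit:
play_rows(commands=[[[2, 0, 0, 0, 0, 0, 0], [0, 0, 0, 0, 0, 0, 0], [0, 0, 0, 0, 0, 0, 0.6], [0, 0, 0, 0, 0, 0, 0.75], [0, 0, 0, 0, 0, 0, 0.75], [0, 0, 0, 0, 0, 0, 1], [-30, 0, 0, 0, 0, 0, 1], [-50, 0, 0, 0, 0, 0, 1], [-40, 0, 0, 0, 0, 0, 1], [0, 0, 0, 0, 0, 0, 1]]])

```text
t: 31.12
eef_pos: [0.5305, -0.0024, 0.2289]
orientation: [1.204, 1.216, -1.184]
wrist_force: [-0.7, 0.3, -1.4]
grip_width: 0.0856
```

```bash
python3 - <<'E'
from h import *
s=st(); im,c=snap("wrist"); g=cv2.cvtColor(im,cv2.COLOR_RGB2GRAY)
u,v=proj("wrist",[.53,-.002,.104],c); print(u,v)
# rim edges along rows/cols through the expected centre
print("pred L/R/T",[np.round(proj("wrist",P,c),1) for P in [(.53,.019,.104),(.53,-.023,.104),(.551,-.002,.104),(.509,-.002,.104)]])
u,v=int(round(u)),int(round(v))
print("row",u-60,g[v,u-60:u+60].tolist()); print("col",v-60,g[v-60:v+50,u].tolist())
E
```

```text
t 31.12 pos [ 0.5305 -0.0024  0.2289] F [-0.7  0.3 -1.4] w 0.0856
[[0.01, 1.0, 0.02], [0.007, 0.02, -1.0], [-1.0, 0.01, -0.007]]
q [-0.    0.2  -0.13  1.94  0.02  0.98 -1.69]
257.5174697031982 187.74120190564864
pred L/R/T [array([234.7, 187.2]), array([280.3, 188.2]), array([258. , 165.5]), array([257., 209.])]
row 198 [94, 94, 93, 93, 94, 93, 95, 94, 94, 95, 97, 108, 130, 149, 158, 162, 162, 162, 162, 162, 164, 180, 213, 240, 249, 251, 251, 251, 251, 250, 248, 243, 235, 231, 231, 225, 204, 194, 215, 221, 192, 141, 104, 93, 93, 94, 94, 95, 96, 97, 95, 97, 98, 101, 102, 104, 108, 111, 113, 114, 114, 113, 114, 114, 112, 113, 115, 120, 130, 140, 149, 155, 161, 167, 167, 164, 160, 155, 162, 191, 217, 217, 187, 152, 139, 139, 148, 163, 177, 184, 185, 180, 170, 147, 119, 101, 100, 106, 120, 141, 158, 165, 163, 153, 132, 100, 78, 79, 86, 89, 90, 91, 90, 91, 91, 91, 91, 92, 92, 91]
col 128 [251, 250, 250, 250, 250, 251, 251, 251, 251, 251, 246, 227, 182, 162, 161, 162, 161, 162, 171, 200, 224, 219, 179, 135, 131, 153, 163, 174, 204, 226, 222, 187, 152, 153, 162, 171, 195, 222, 226, 205, 158, 125, 119, 117, 117, 118, 118, 120, 121, 121, 121, 122, 122, 122, 121, 121, 120, 120, 119, 119, 114, 105, 104, 118, 142, 157, 161, 163, 163, 164, 164, 163, 165, 164, 166, 170, 187, 214, 223, 205, 154, 111, 98, 97, 96, 89, 78, 69, 70, 73, 83, 95, 100, 103, 103, 103, 103, 102, 100, 99, 97, 98, 98, 99, 101, 102, 104, 104, 104, 106]
```

```bash
cat >> h.py <<'E'
def polar(z,r0,cx=(.53,-.002),half=3.0):
    im,c=snap("wrist"); g=cv2.cvtColor(im,cv2.COLOR_RGB2GRAY); cx=np.array(cx)
    for it in range(3):
        P=[]
        for a in np.linspace(0,2*np.pi,72,endpoint=False):
            e=np.array([np.cos(a),np.sin(a)]); rr=np.arange(r0-half,r0+half,.1)
            uv=np.array([proj("wrist",[*(cx+e*r/1e3),z],c) for r in rr],np.float32)
            pr=cv2.remap(g,uv[:,:1],uv[:,1:],cv2.INTER_CUBIC)[:,0].astype(float); i=pr.argmax()
            if 3<i<len(rr)-4 and pr[i]>170 and pr[i]-min(pr[0],pr[:i].min())>30 and pr[i]-pr[i:].min()>25: P.append(cx+e*rr[i]/1e3)
        P=np.array(P); s=np.linalg.lstsq(np.c_[2*P,np.ones(len(P))],(P**2).sum(1),rcond=None)[0]; cx=s[:2]
    r=np.sqrt(s[2]+s[:2]@s[:2]); print("z",z,"centre mm",np.round(cx*1e3,2),"r",round(r*1e3,2),"n",len(P),"rms",round(1e3*np.std(np.hypot(*(P-cx).T)-r),2),"cam",np.round(c[0]["cam_to_world"][:3,3],3)); return cx
E
python3 -c "
from h import *
polar(.104,19.5); polar(.09,24.5); polar(.076,29.5)"
```

```text
z 0.104 centre mm [531.32  -1.95] r 19.11 n 62 rms 0.14 cam [ 0.612 -0.001  0.36 ]
z 0.09 centre mm [531.16  -1.47] r 24.13 n 50 rms 0.22 cam [ 0.612 -0.001  0.358]
z 0.076 centre mm [531.56  -0.64] r 29.65 n 36 rms 0.37 cam [ 0.611 -0.001  0.358]
```

Emit:
play_rows(commands=[[[0, 0, 45, 0, 0, 0, 1], [0, 0, 45, 0, 0, 0, 1], [0, 0, 0, 0, 0, 0, 1], [0, 0, 0, 0, 0, 0, 1]]])

```text
t: 31.82
eef_pos: [0.5288, -0.0936, 0.2195]
orientation: [1.196, 1.228, -1.192]
wrist_force: [1.1, 0.5, 1.0]
grip_width: 0.0852
```

```bash
python3 -c "
from h import *
st()
polar(.104,19.5); polar(.09,24.5); polar(.076,29.5)"
```

```text
t 31.82 pos [ 0.5288 -0.0936  0.2195] F [1.1 0.5 1. ] w 0.0852
[[-0.004, 1.0, 0.023], [0.007, 0.023, -1.0], [-1.0, -0.004, -0.008]]
q [ 0.12  0.23 -0.07  1.93  0.01  0.98 -1.5 ]
z 0.104 centre mm [531.34  -1.95] r 19.14 n 67 rms 0.17 cam [ 0.612 -0.092  0.351]
z 0.09 centre mm [530.22  -1.18] r 24.85 n 51 rms 0.55 cam [ 0.612 -0.093  0.351]
z 0.076 centre mm [531.49  -0.59] r 29.56 n 26 rms 0.38 cam [ 0.612 -0.092  0.351]
```

Emit:
play_rows(commands=[[[0, 0, -60, 0, 0, 0, 1], [0, 0, -60, 0, 0, 0, 1], [0, 0, -60, 0, 0, 0, 1], [0, 0, 0, 0, 0, 0, 1], [0, 0, 0, 0, 0, 0, 1]]])

```text
t: 32.6
eef_pos: [0.5241, 0.0955, 0.2214]
orientation: [1.194, 1.23, -1.186]
wrist_force: [-0.1, 0.1, -0.4]
grip_width: 0.0856
```

```bash
python3 -c "
from h import *
st()
polar(.104,19.5); polar(.09,24.5); polar(.076,29.5)"
```

```text
t 32.6 pos [0.5241 0.0955 0.2214] F [-0.1  0.1 -0.4] w 0.0856
[[-0.002, 1.0, 0.028], [0.008, 0.028, -1.0], [-1.0, -0.002, -0.008]]
q [-0.14  0.23 -0.19  1.94  0.04  0.98 -1.88]
z 0.104 centre mm [531.53  -2.06] r 19.2 n 70 rms 0.14 cam [0.607 0.097 0.353]
z 0.09 centre mm [530.95  -1.86] r 24.5 n 51 rms 0.53 cam [0.607 0.097 0.353]
z 0.076 centre mm [532.05  -1.25] r 29.79 n 33 rms 0.39 cam [0.608 0.096 0.353]
```

Seen across a 190 mm baseline, the three rim centres stay put at their home heights (0.104, 0.090 and 0.076 m). The arm is clear, so I'm handing in.

```bash
python3 -c "
from h import *
print(ctrl.finish_job()); st()"
```

```text
the job is handed in; nothing more can be done
None
the job is handed in; nothing more can be done
```

The three cups are put away as one locked nest and the job is handed in, at about 33 s of the 72 s allowed. No verdict was reported.

- **Largest cup:** I turned it to match the slots in the air, and it needed a shift of about 2 mm in the collar before the lugs dropped. I then turned it clockwise about 1.74 rad, until the wrist torque rose to 3.8 N·m. The catch pointer had moved about 9 mm.
- **Middle and smallest cups:** Each went in without measurable contact force. I released each one 2–3 mm above home and let it settle.
- **Last checks:** From wrist views up to 190 mm apart, the small rim's centre agreed to about 0.1 mm at its home height of 104 mm. The middle and largest rims agreed to about 1 mm at 90 mm and 76 mm. The small-to-middle offset was about 1 mm or less and the middle-to-largest offset about 1.5 mm or less; both limits are 4.5 mm. The gripper was open and clear of everything.
- **Weaker points:** The fits of the middle and largest rims were noisier (0.2–0.55 mm rms) because they are partly hidden. I last saw the pointer pushed in just before the smallest cup went in. I did not measure the bystanders' positions at the end.

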